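# Take one tub from the nested stack and stand it on the balance

## Task

Lift the top tub off the nested stack of three blue tubs and set it down gently, upright, in the middle of the balance's round steel pan, ready for weighing cocoons. Do not drag the next blue tub up with it: the two lower blue tubs must stay nested and standing where they are, and the pink stack must not be disturbed.

Things in the scene. Friction and masses are not known exactly. Their poses are not given: they have to be found in the camera images.
- top_tub_mid (a point): Centre (half-way up, on the axis, z up) of the top of three nested blue tubs: 85 mm tall, about 60 g, open at the top, 132.5 mm above the table at the start. Body 51 mm in diameter up to a step 41.5 mm above the foot, then a 60 mm collar, wall 3 mm, pale rim. Only the collar shows while nested: from 1 mm below this point to the rim 42.5 mm above it. Its inner floor is 40 mm below the rim.
- next_tub_mid (a point): Centre (half-way up, z up) of the second blue tub, same shape, 45 mm below that of the top tub; itself nested in the third, which stands on the table. The top tub's body sits 40 mm deep in its collar, on its inner floor, with 1.5 mm play all round; its rim ends 1.5 mm below the top tub's step and is as wide, so fingers reaching below the step would grasp it too.
- pink_top_mid (a point): Centre (half-way up) of the upper one of two nested pink tubs of the same shape, a bystander stack that stands on the table (this point 87.5 mm above it).
- pan (a point): Centre of the top surface of the balance's flat round steel pan, 130 mm in diameter, 60 mm above the table. The balance is a low white bench balance, 190 by 170 mm, fixed; the pan is rigid; z is up.
Mind the look-alikes: they are no part of the job. What is shaped like the part that bears top_tub_mid but yellow is not meant. Leave any yellow look-alike of the part that bears next_tub_mid alone.

How it is judged:
On the way:
1. the top blue tub is drawn wholly out of the next one, which stays in its place (z of top_tub_mid in the frame of next_tub_mid above 0.088 m and distance of next_tub_mid from where it was at the start of the episode below 0.03 m), for 0.05 s.
At the end, for the whole second after the job is handed in: The top blue tub stands at rest on the pan, upright within 10 degrees, its axis within 20 mm of the pan's centre; the next blue tub is within 30 mm of where it was and upright within 10 degrees; the upper pink tub is within 30 mm of where it was (horizontal distance between top_tub_mid and pan below 0.02 m and z of top_tub_mid in the frame of pan between 0.037 and 0.048 m and angle between each of top_tub_mid, next_tub_mid's own z axis and vertical below 0.17 rad and linear speed of top_tub below 0.02 m/s and distance of each of next_tub_mid, pink_top_mid from where it was at the start of the episode below 0.03 m); the robot touches nothing.
It fails at once if the next blue tub is dragged up by more than 15 mm (height (world z) of next_tub_mid above 0.1025 m).
It fails at once if the pink stack is disturbed: its upper tub moved more than 30 mm (distance of pink_top_mid from where it was at the start of the episode above 0.03 m).
It fails at once if the top tub is dropped: out of the fingers while over the pan and more than 25 mm above it (contact force between the fingers and top_tub below 0.02 N and horizontal distance between top_tub_mid and pan below 0.08 m and z of top_tub_mid in the frame of pan above 0.0675 m).
It also fails if it takes over 42 s, if anything falls off the work surface, if the arm or the gripper's body presses on something with over 40 N, if the wrist force passes 120 N, or if a joint passes its speed limit or range.

## Robot

A 6-joint arm with a two-finger parallel gripper is mounted at the origin on the work surface. World frame = base frame: x ahead of the robot, y to its left, z up, the work surface at z = 0. Lengths are in m, angles in rad, forces in N, time in s.
With the tool pointing down it reaches from about 0.25 to 0.775 m from the base axis. Payload 4 kg.
Tool frame: the origin (TCP) lies at the very end of the fingers, on their centre line; the grasp point (between the pads) lies 19 mm behind it; x points along the fingers, z is the direction in which the jaws open and shut, and the axes are right-handed (so a half turn about x gives the same grasp; the last joint's range is limited). The gripper opens to 94 mm and grips with 3 to 60 N. Pads are 16 mm wide; open, the fingers measure 119 mm over their backs; the gripper's body (75 mm by 177 mm) begins 78 mm behind the grasp point.
Start: joints at [-1.357, 0.087, 1.371, -0, 1.684, -0.103], TCP at [0.171, -0.523, 0.206] pointing down, gripper open.
Joint ranges: [-3.1, 3.1], [-0.76, 2.03], [0.27, 2.55], [-1.08, 4.22], [0.17, 2.65], [-2.57, 2.57]. Speed limits (rad/s): [2.79, 2.79, 3.14, 3.14, 3.14, 3.14].

## Interface

Orientations are given as a unit quaternion [x, y, z, w].
In Python, from station import get_state, optics, order gives the robot as it stands.
- The arm moves only by the shell command python3 -m creep 'ROWS' [FORCE]. ROWS is JSON, a list of rows, each an object of numbers: "wx", "wy", "wz": the turn, a rotation vector about the tool's x, y, z in degrees; "tx", "ty", "tz": the shift along the tool's x, y, z in mm; "claw": the finger opening in mm, from 0 to 94. In form: [{"wx": .., "wy": .., "wz": .., "tx": .., "ty": .., "tz": .., "claw": ..}, ...]. A call has 1 to 12 rows; each row is the pose to reach, as a shift and turn from the pose commanded when the call began, along the tool's axes at that moment; what a row does not reach only later rows make up. A row lasts 1/8 s, in which the tool goes at most 62.5 mm and 10.7 degrees, less where a joint would pass 70% of its speed; a pose out of reach is approached as far as the arm can. A call with a gripper value outside its range is refused whole. The fingers move at their own pace and stop on an object; FORCE is the grip in N (left out, the last holds). Time passes only in rows, so rows that repeat a pose let the fingers close. It gives the time, the measured TCP pose, the force and the opening at its end, in the units of the state.
- get_state(): the state, without advancing time (a new reading comes with each control period).
- optics.read_camera(name): name is "scene" or "top" or "wrist"; returns the picture (480x640x3 uint8, blue, green, red); there is no depth.
- optics.get_calibration(name): a dict with "fx", "fy", "cx", "cy" (pixels), "R" (3x3) and "t" (3): a world point X has camera coordinates R X + t; the wrist camera has in their place "mount" (4x4, takes a point from camera to tool coordinates, whose origin is the TCP and whose axes are the tool frame's). Camera axes: x right, y down, z forward; pixel columns grow to the right and rows downward; lengths in m; the calibration is good to about 2 mm. A picture is of the moment at which its call begins: read the wrist's pose just before it. get_calibration takes no time and is no camera call.
- order.job_done(): hands the job in, once; it reports no verdict.
The state is a dict: "time_s": time; "joints": joint angles; "joint_vel": joint speeds; "joint_efforts": joint torques, N m; "ee_pos": TCP position; "eef_rot": TCP orientation; "contact_force": force on the tool from outside, world axes, zero at the start; "torque": the same for the moment, N m; "finger_gap": opening from 0.0 (shut) to 1.0 (fully open).
Only numpy, scipy, OpenCV 4.12 (cv2) and the standard library are available. Lean on these libraries where they do the work, as an engineer would, in place of code of your own. Each camera call takes 0.05 s, during which the arm holds its last target.

## Working session

There is one attempt and no reset: what is moved stays moved. The work goes in short steps, Python scripts to look and compute and a shell command to move; the robot and the scene stay as the last step left them, time stands still between calls to the robot, and variables do not carry over. Pictures are saved under pics/ and viewed, and the job is handed in when it is done.

```bash
ls; mkdir -p pics; python3 - <<'E'
from station import get_state, optics
import cv2
s=get_state(); print(s)
for n in("scene","top","wrist"):
    cv2.imwrite(f"pics/{n}0.png",optics.read_camera(n)); print(n,optics.get_calibration(n))
E
```

```text
pics
{'time_s': 0.0, 'joints': array([-1.35712409e+00,  8.79623633e-02,  1.37224272e+00, -1.33442946e-05,
        1.68358416e+00, -1.03124208e-01]), 'joint_vel': array([-0.00174254, -0.00029144, -0.00134554,  0.00016468, -0.00062106,
       -0.00024686]), 'joint_efforts': array([ 1.84169883e-03, -3.40184712e+01, -3.02423537e+01,  7.21491594e-02,
        3.30335274e-02, -1.63319296e-04]), 'ee_pos': array([ 0.17120099, -0.52210468,  0.204306  ]), 'eef_rot': array([ 0.41538691,  0.57319007, -0.41435796,  0.57202652]), 'contact_force': array([-0.91626998,  0.18677068,  0.15038312]), 'torque': array([-0.04296179,  0.05961715, -0.02983685]), 'finger_gap': 1.0015895057418707}
scene {'fx': 558.5126950471702, 'fy': 558.5126950471702, 'cx': 323.19680420100076, 'cy': 239.66754986061818, 'R': array([[-0.19400854,  0.9809514 ,  0.00974919],
       [ 0.81320337,  0.16637464, -0.55769145],
       [-0.54869022, -0.10026883, -0.82999109]]), 't': array([ 0.08325795, -0.35401053,  1.33132692])}
top {'fx': 534.0834148650816, 'fy': 534.0834148650816, 'cx': 313.21130601168153, 'cy': 244.33294684939966, 'R': array([[ 0.01920124, -0.99954552,  0.02323919],
       [-0.998698  , -0.02027331, -0.04681124],
       [ 0.0472611 , -0.0223101 , -0.99863339]]), 't': array([-0.02261797,  0.52548108,  1.22608275])}
wrist {'fx': 340.12161610966655, 'fy': 340.12161610966655, 'cx': 322.7054115347613, 'cy': 238.8523535286666, 'mount': array([[ 6.48670428e-04, -2.83131490e-01,  9.59080882e-01,
        -1.79788673e-01],
       [-1.52481419e-03, -9.59080249e-01, -2.83130272e-01,
         8.34693849e-02],
       [ 9.99998627e-01, -1.27876190e-03, -1.05384991e-03,
         1.62098728e-03],
       [ 0.00000000e+00,  0.00000000e+00,  0.00000000e+00,
         1.00000000e+00]])}
```

View pics/scene0.png

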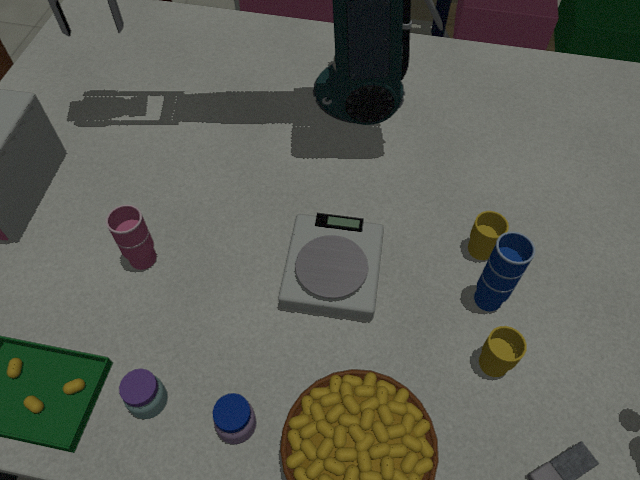

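View pics/top0.png

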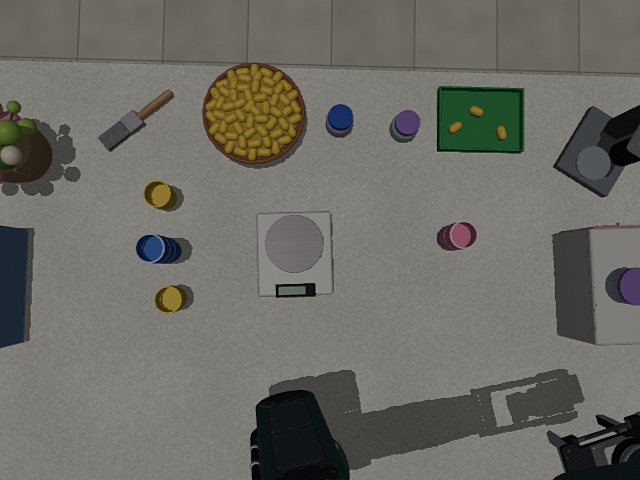

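View pics/wrist0.png

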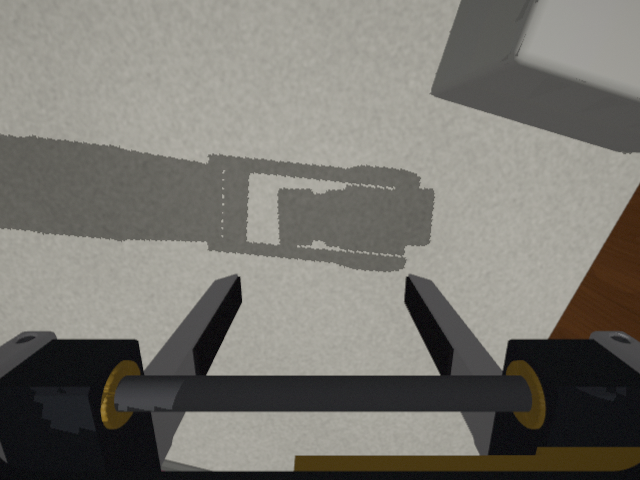

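The blue stack of three is at top-image (152,249) and scene (512,245). Single yellow look-alikes stand on either side of it at top (160,195) and (171,299), the pink stack is at top (460,236), and the pan is at top (294,244). The blue stack of three matches the task, so I'll confirm it in enlarged crops.

```bash
python3 - <<'E'
import cv2
a=cv2.imread("pics/top0.png")[170:320,120:320]; b=cv2.imread("pics/scene0.png")[200:390,440:560]
cv2.imwrite("pics/ctop.png",cv2.resize(a,None,fx=4,fy=4,interpolation=cv2.INTER_CUBIC))
cv2.imwrite("pics/cscene.png",cv2.resize(b[:150],None,fx=4,fy=4,interpolation=cv2.INTER_CUBIC))
E
```

```text
(no output)
```

View pics/ctop.png

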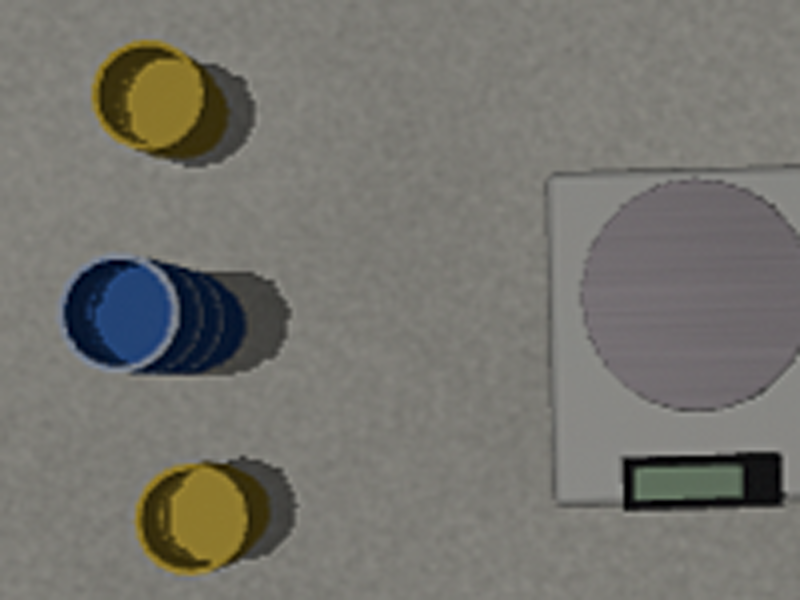

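View pics/cscene.png

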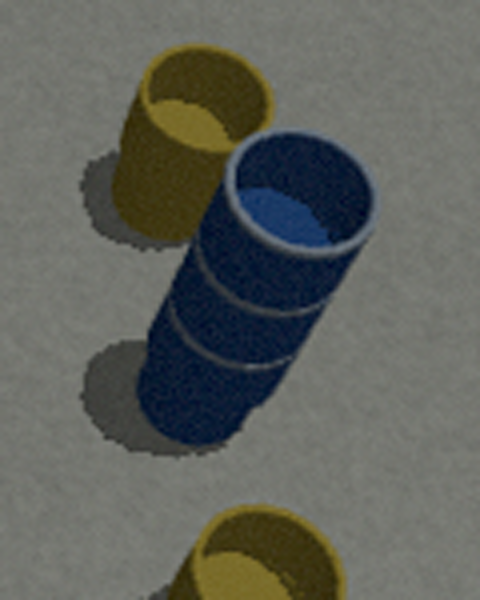

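The crops confirm it. The top view has the blue rim centred at about (150.2,248.5) with two more blue rims below, and the yellow ones are single tubs. The scene view has the blue rim at (515.6,248) and two seams beneath it. Next I'll localise from both cameras.

```bash
cat > h.py <<'E'
import numpy as np
from station import get_state, optics
from scipy.spatial.transform import Rotation as Ro
def ray(cam,uv,z):
    c=optics.get_calibration(cam);R=np.array(c["R"]);t=np.array(c["t"])
    d=R.T@np.array([(uv[0]-c["cx"])/c["fx"],(uv[1]-c["cy"])/c["fy"],1]);o=-R.T@t
    return o+d*(z-o[2])/d[2]
def wray(s,uv,z):
    c=optics.get_calibration("wrist");M=np.array(c["mount"]);W=np.eye(4);W[:3,:3]=Ro.from_quat(s["eef_rot"]).as_matrix();W[:3,3]=s["ee_pos"]
    T=W@M;d=T[:3,:3]@np.array([(uv[0]-c["cx"])/c["fx"],(uv[1]-c["cy"])/c["fy"],1]);o=T[:3,3]
    return o+d*(z-o[2])/d[2]
E
python3 - <<'E'
from h import *
np.set_printoptions(precision=4,suppress=True)
for n,l in {"blue":[("top",(150.2,248.5),.175),("scene",(515.6,248.1),.175)],"pan":[("top",(294.2,243.7),.06),("scene",(331.5,267),.06)],
 "y1":[("top",(157,193.9),.085),("scene",(505.5,345),.085)],"y2":[("top",(168,299.4),.085),("scene",(491.5,227),.085)],"pink":[("top",(463,235.5),.13),("scene",(127,221),.13)]}.items():
    for q in l: print(n,q[0],ray(*q))
s=get_state();print(Ro.from_quat(s["eef_rot"]).as_matrix())
E
```

```text
blue top [0.5032 0.3172 0.175 ]
blue scene [0.5059 0.3212 0.175 ]
pan top [0.5241 0.0312 0.06  ]
pan scene [0.5289 0.0341 0.06  ]
y1 top [0.6254 0.3318 0.085 ]
y1 scene [0.6301 0.3323 0.085 ]
y2 top [0.397  0.3007 0.085 ]
y2 scene [0.4033 0.304  0.085 ]
pink top [ 0.5454 -0.326   0.13  ]
pink scene [ 0.5505 -0.3187  0.13  ]
[[-0.0004  0.9502  0.3116]
 [ 0.0016  0.3116 -0.9502]
 [-1.      0.0001 -0.0017]]
```

```bash
python3 -m creep '[{"tx":-50},{"tx":-96},{"wx":-10,"tx":-100,"ty":60,"tz":-72},{"wx":-20,"tx":-100,"ty":100,"tz":-120},{"wx":-30,"tx":-100,"ty":140,"tz":-168},{"wx":-40,"tx":-100,"ty":180,"tz":-216},{"wx":-50,"tx":-100,"ty":220,"tz":-264},{"wx":-60,"tx":-100,"ty":260,"tz":-312},{"wx":-71.9,"tx":-100,"ty":300,"tz":-360},{"wx":-71.9,"tx":-100,"ty":340,"tz":-408},{"wx":-71.9,"tx":-100,"ty":380,"tz":-456},{"wx":-71.9,"tx":-100,"ty":420,"tz":-504}]'; python3 -c "
from h import *
s=get_state();print(s['joints']);print(Ro.from_quat(s['eef_rot']).as_matrix().round(4))"
```

```text
[-1.35706815e+00  8.78013015e-02  1.37187859e+00 -3.29802070e-05
  1.68359482e+00 -1.03120440e-01]
[[-4.000e-04  9.502e-01  3.116e-01]
 [ 1.600e-03  3.116e-01 -9.502e-01]
 [-1.000e+00  1.000e-04 -1.700e-03]]invalid input
```

```bash
python3 -m creep '[{"wx":0,"wy":0,"wz":0,"tx":-50,"ty":0,"tz":0,"claw":94},{"wx":0,"wy":0,"wz":0,"tx":-96,"ty":0,"tz":0,"claw":94}]'
```

```text
time_s: 0.4
ee_pos: [0.1712, -0.5221, 0.3015]
eef_rot: [0.415, 0.573, -0.414, 0.572]
contact_force: [0.4, -0.5, 0.8]
finger_gap: 1.0
```

```bash
python3 -m creep '[{"wx":-10,"wy":0,"wz":0,"tx":0,"ty":38,"tz":-46,"claw":94},{"wx":-20,"wy":0,"wz":0,"tx":0,"ty":76,"tz":-92,"claw":94},{"wx":-30,"wy":0,"wz":0,"tx":0,"ty":114,"tz":-138,"claw":94},{"wx":-40,"wy":0,"wz":0,"tx":0,"ty":152,"tz":-184,"claw":94},{"wx":-50,"wy":0,"wz":0,"tx":0,"ty":190,"tz":-230,"claw":94},{"wx":-60,"wy":0,"wz":0,"tx":0,"ty":228,"tz":-276,"claw":94},{"wx":-70,"wy":0,"wz":0,"tx":0,"ty":266,"tz":-322,"claw":94},{"wx":-71.9,"wy":0,"wz":0,"tx":0,"ty":304,"tz":-368,"claw":94},{"wx":-71.9,"wy":0,"wz":0,"tx":0,"ty":342,"tz":-414,"claw":94},{"wx":-71.9,"wy":0,"wz":0,"tx":0,"ty":380,"tz":-460,"claw":94},{"wx":-71.9,"wy":0,"wz":0,"tx":0,"ty":380,"tz":-460,"claw":94}]'; python3 -c "
from h import *
s=get_state();print(s['joints']);print(Ro.from_quat(s['eef_rot']).as_matrix().round(4))"
```

```text
time_s: 1.78
ee_pos: [0.3892, 0.0365, 0.3007]
eef_rot: [-0.003, 0.708, 0.004, 0.706]
contact_force: [0.2, -0.2, 0.5]
finger_gap: 1.0
[-5.24646786e-02 -2.66429843e-01  1.50941987e+00  6.88101914e-04
  1.90034186e+00 -6.20918422e-02]
[[-1.7e-03 -9.8e-03  1.0e+00]
 [ 7.0e-04  1.0e+00  9.8e-03]
 [-1.0e+00  8.0e-04 -1.7e-03]]
```

```bash
python3 -m creep '[{"wx":0,"wy":0,"wz":0,"tx":0,"ty":47,"tz":19,"claw":94},{"wx":0,"wy":0,"wz":0,"tx":0,"ty":94,"tz":38,"claw":94},{"wx":0,"wy":0,"wz":0,"tx":0,"ty":141,"tz":57,"claw":94},{"wx":0,"wy":0,"wz":0,"tx":0,"ty":188,"tz":76,"claw":94},{"wx":0,"wy":0,"wz":0,"tx":0,"ty":235,"tz":95,"claw":94},{"wx":0,"wy":0,"wz":0,"tx":10,"ty":270,"tz":110,"claw":94},{"wx":0,"wy":0,"wz":0,"tx":40,"ty":282,"tz":117,"claw":94},{"wx":0,"wy":0,"wz":0,"tx":40,"ty":282,"tz":117,"claw":94},{"wx":0,"wy":0,"wz":0,"tx":40,"ty":282,"tz":117,"claw":94}]'; python3 -c "
from h import *
import cv2
s=get_state();print(s['ee_pos']);print(Ro.from_quat(s['eef_rot']).as_matrix().round(4))
cv2.imwrite('pics/w1.png',optics.read_camera('wrist'))
print(s['joint_vel'])"
```

```text
time_s: 2.9
ee_pos: [0.5063, 0.3134, 0.2624]
eef_rot: [0.0, 0.707, -0.0, 0.707]
contact_force: [-0.7, -0.7, 0.1]
finger_gap: 1.002
[0.50632556 0.31343144 0.26235395]
[[ 6.e-04  9.e-04  1.e+00]
 [-3.e-04  1.e+00 -9.e-04]
 [-1.e+00 -3.e-04  6.e-04]]
[ 0.00264973 -0.02125452 -0.0205161   0.00219924 -0.00473786  0.00546253]
```

View pics/w1.png

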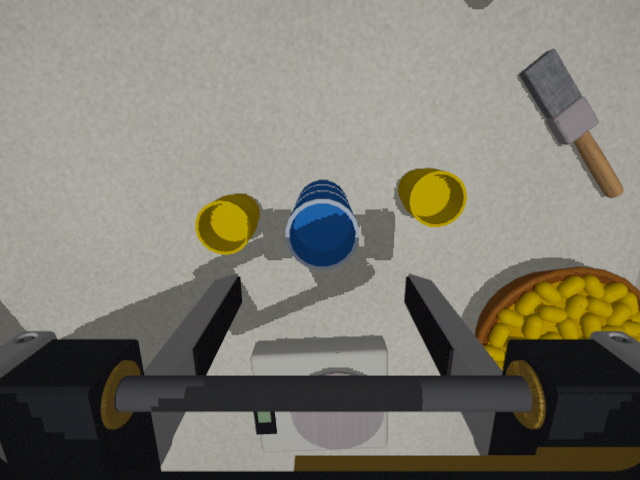

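The wrist view shows the blue top rim centred near (322,233), spanning about x 287–357 and y 199–267. The yellow tubs are at (228,226) and (432,198), with the balance below. I'll fit the rim with an ellipse.

```bash
python3 - <<'E'
from h import *
import cv2
im=cv2.imread("pics/w1.png")
c=im[190:280,270:375]; cv2.imwrite("pics/w1c.png",cv2.resize(c,None,fx=6,fy=6,interpolation=cv2.INTER_CUBIC))
s=get_state();print(s["ee_pos"])
# predicted rim circle given centre; compare
for uv in [(287,233),(357,233),(322,233),(322,199),(322,267)]: print(uv,wray(s,uv,.175).round(4))
E
```

```text
[0.50644254 0.31366327 0.26321417]
(287, 233) [0.4784 0.3213 0.175 ]
(357, 233) [0.5356 0.3211 0.175 ]
(322, 233) [0.507  0.3212 0.175 ]
(322, 199) [0.5071 0.3492 0.175 ]
(322, 267) [0.5069 0.2915 0.175 ]
```

View pics/w1c.png

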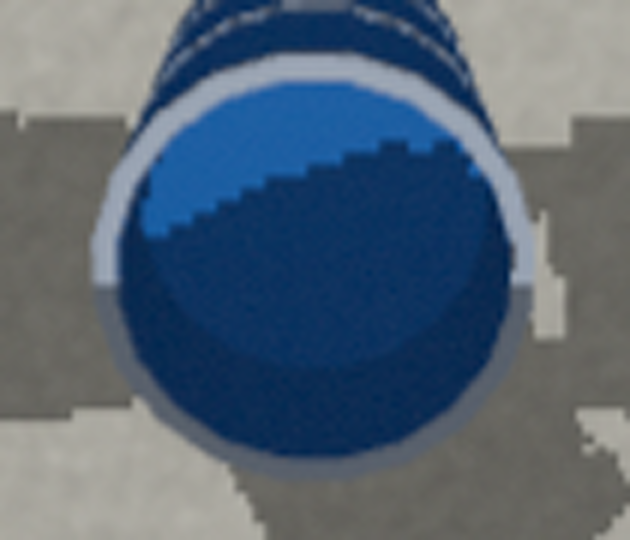

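Combining the views puts the rim at about x 0.506, y 0.3195, and the top camera is within 3 mm of that. I'll shift by that amount and descend so the tips stop at z≈0.140, above the next tub's rim at 0.130.

```bash
python3 -m creep '[{"wx":0,"wy":0,"wz":0,"tx":0,"ty":6,"tz":-0.5,"claw":94},{"wx":0,"wy":0,"wz":0,"tx":30,"ty":6,"tz":-0.5,"claw":94},{"wx":0,"wy":0,"wz":0,"tx":60,"ty":6,"tz":-0.5,"claw":94},{"wx":0,"wy":0,"wz":0,"tx":85,"ty":6,"tz":-0.5,"claw":94},{"wx":0,"wy":0,"wz":0,"tx":105,"ty":6,"tz":-0.5,"claw":94},{"wx":0,"wy":0,"wz":0,"tx":118,"ty":6,"tz":-0.5,"claw":94},{"wx":0,"wy":0,"wz":0,"tx":122,"ty":6,"tz":-0.5,"claw":94},{"wx":0,"wy":0,"wz":0,"tx":122,"ty":6,"tz":-0.5,"claw":94},{"wx":0,"wy":0,"wz":0,"tx":122,"ty":6,"tz":-0.5,"claw":94}]'; python3 -c "
from h import *
import cv2
s=get_state();print(s['ee_pos'])
im=optics.read_camera('wrist');cv2.imwrite('pics/w2.png',im)
print(wray(s,(322,260),.175))"
```

```text
time_s: 4.08
ee_pos: [0.5059, 0.3212, 0.1407]
eef_rot: [0.0, 0.706, 0.001, 0.708]
contact_force: [-1.0, -0.9, 1.1]
finger_gap: 0.998
[0.50594463 0.3212257  0.1406748 ]
[0.50644178 0.34987467 0.175     ]
```

View pics/w2.png

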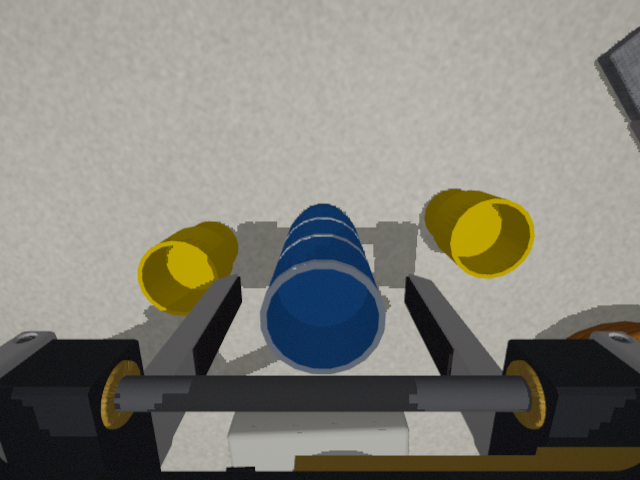

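The rim spans x 261–385, so its centre is at 323, which matches the finger midpoint (241/405 → 323). It spans y 261–371. I'll check y.

```bash
python3 -c "
from h import *
s=get_state();print(s['ee_pos'])
for v in (261,371): print(wray(s,(323,v),.175))"
```

```text
[0.50589822 0.32123444 0.1405781 ]
[0.50685166 0.34943663 0.175     ]
[0.50682701 0.29060168 0.175     ]
```

The y centre is 0.320 against TCP 0.321, so I'll close gently.

```bash
python3 -m creep '[{"wx":0,"wy":0,"wz":0,"tx":0,"ty":-1,"tz":0,"claw":70},{"wx":0,"wy":0,"wz":0,"tx":0,"ty":-1,"tz":0,"claw":70},{"wx":0,"wy":0,"wz":0,"tx":0,"ty":-1,"tz":0,"claw":50},{"wx":0,"wy":0,"wz":0,"tx":0,"ty":-1,"tz":0,"claw":50},{"wx":0,"wy":0,"wz":0,"tx":0,"ty":-1,"tz":0,"claw":50},{"wx":0,"wy":0,"wz":0,"tx":0,"ty":-1,"tz":0,"claw":50},{"wx":0,"wy":0,"wz":0,"tx":0,"ty":-1,"tz":0,"claw":50},{"wx":0,"wy":0,"wz":0,"tx":0,"ty":-1,"tz":0,"claw":50}]' 12
```

```text
time_s: 5.12
ee_pos: [0.5054, 0.3199, 0.1394]
eef_rot: [-0.0, 0.707, 0.0, 0.707]
contact_force: [0.6, 0.0, -0.7]
finger_gap: 0.656
```

```bash
python3 -m creep '[{"wx":0,"wy":0,"wz":0,"tx":0,"ty":0,"tz":0,"claw":50},{"wx":0,"wy":0,"wz":0,"tx":0,"ty":0,"tz":0,"claw":50},{"wx":0,"wy":0,"wz":0,"tx":-3,"ty":0,"tz":0,"claw":50},{"wx":0,"wy":0,"wz":0,"tx":-6,"ty":0,"tz":0,"claw":50},{"wx":0,"wy":0,"wz":0,"tx":-9,"ty":0,"tz":0,"claw":50},{"wx":0,"wy":0,"wz":0,"tx":-9,"ty":0,"tz":0,"claw":50}]'; python3 -c "
from h import *
import cv2
im=optics.read_camera('scene')[180:330,420:600];cv2.imwrite('pics/s2.png',cv2.resize(im,None,fx=4,fy=4,interpolation=2))"
```

```text
time_s: 5.88
ee_pos: [0.5056, 0.3201, 0.149]
eef_rot: [-0.0, 0.707, 0.0, 0.707]
contact_force: [0.5, 0.1, -1.2]
finger_gap: 0.657
```

View pics/s2.png

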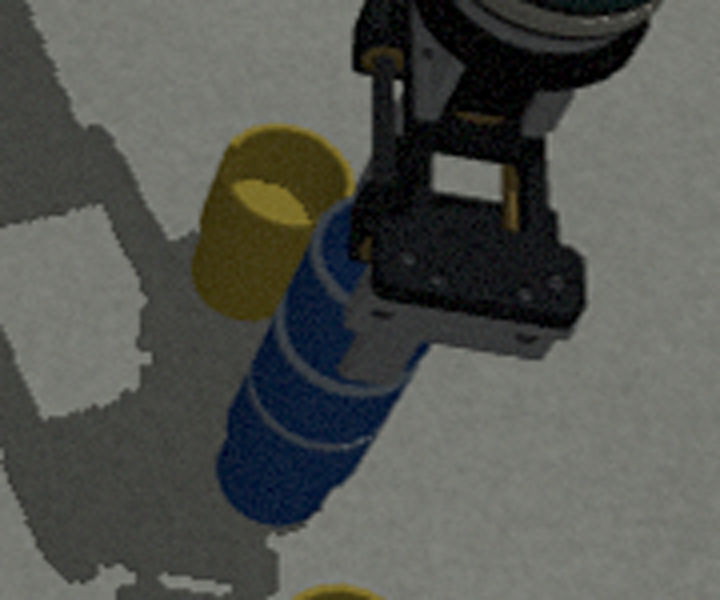

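The two lower seams are where they were, at about (489,262) and (482,275). The top rim has risen, with its left edge going from (497,245) to (499,239), so only the top tub is moving. I'll keep lifting slowly.

```bash
python3 -m creep '[{"wx":0,"wy":0,"wz":0,"tx":-5,"ty":0,"tz":0,"claw":50},{"wx":0,"wy":0,"wz":0,"tx":-10,"ty":0,"tz":0,"claw":50},{"wx":0,"wy":0,"wz":0,"tx":-16,"ty":0,"tz":0,"claw":50},{"wx":0,"wy":0,"wz":0,"tx":-22,"ty":0,"tz":0,"claw":50},{"wx":0,"wy":0,"wz":0,"tx":-28,"ty":0,"tz":0,"claw":50},{"wx":0,"wy":0,"wz":0,"tx":-35,"ty":0,"tz":0,"claw":50},{"wx":0,"wy":0,"wz":0,"tx":-42,"ty":0,"tz":0,"claw":50},{"wx":0,"wy":0,"wz":0,"tx":-50,"ty":0,"tz":0,"claw":50},{"wx":0,"wy":0,"wz":0,"tx":-60,"ty":0,"tz":0,"claw":50},{"wx":0,"wy":0,"wz":0,"tx":-70,"ty":0,"tz":0,"claw":50},{"wx":0,"wy":0,"wz":0,"tx":-70,"ty":0,"tz":0,"claw":50}]'; python3 -c "
from h import *
import cv2
im=optics.read_camera('scene')[180:330,420:600];cv2.imwrite('pics/s3.png',cv2.resize(im,None,fx=4,fy=4,interpolation=2))"
```

```text
time_s: 7.3
ee_pos: [0.5059, 0.3202, 0.22]
eef_rot: [0.0, 0.706, 0.001, 0.708]
contact_force: [0.0, 0.2, 0.1]
finger_gap: 0.655
```

View pics/s3.png

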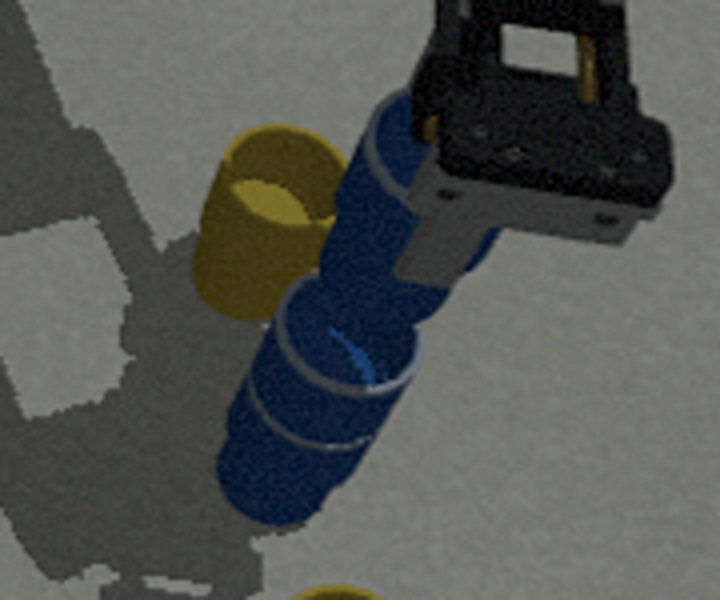

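The top tub is clear of the stack and the two lower blue tubs are unchanged. Now I'll carry it to the pan at about (0.527, 0.033).

```bash
python3 -m creep '[{"wx":0,"wy":0,"wz":0,"tx":0,"ty":-8,"tz":1,"claw":50},{"wx":0,"wy":0,"wz":0,"tx":0,"ty":-27,"tz":3,"claw":50},{"wx":0,"wy":0,"wz":0,"tx":0,"ty":-57,"tz":5,"claw":50},{"wx":0,"wy":0,"wz":0,"tx":0,"ty":-92,"tz":7,"claw":50},{"wx":0,"wy":0,"wz":0,"tx":0,"ty":-130,"tz":10,"claw":50},{"wx":0,"wy":0,"wz":0,"tx":0,"ty":-168,"tz":13,"claw":50},{"wx":0,"wy":0,"wz":0,"tx":0,"ty":-206,"tz":16,"claw":50},{"wx":0,"wy":0,"wz":0,"tx":0,"ty":-240,"tz":19,"claw":50},{"wx":0,"wy":0,"wz":0,"tx":0,"ty":-266,"tz":21,"claw":50},{"wx":0,"wy":0,"wz":0,"tx":0,"ty":-282,"tz":21,"claw":50},{"wx":0,"wy":0,"wz":0,"tx":0,"ty":-287,"tz":21,"claw":50},{"wx":0,"wy":0,"wz":0,"tx":0,"ty":-287,"tz":21,"claw":50}]'; python3 -c "
from h import *
import cv2
for n in ('scene','top','wrist'): cv2.imwrite('pics/'+n+'4.png',optics.read_camera(n))
print(get_state()['ee_pos'])"
```

```text
time_s: 8.85
ee_pos: [0.5265, 0.0331, 0.2184]
eef_rot: [-0.0, 0.707, 0.0, 0.707]
contact_force: [0.1, 0.6, -0.5]
finger_gap: 0.661
[0.52658769 0.03376598 0.21847811]
```

View pics/scene4.png

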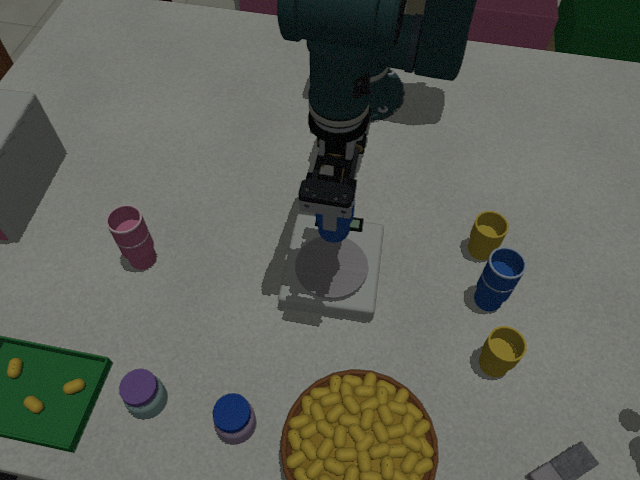

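View pics/wrist4.png

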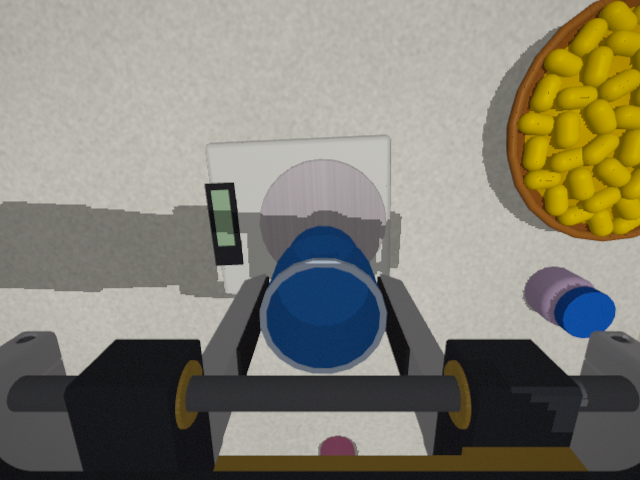

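The tub is held upright between the fingers above the pan. In the wrist view the pan spans x 260–386, with its far edge at y 159. I'll check the pan centre from these.

```bash
python3 -c "
from h import *
s=get_state();print(s['ee_pos'])
for uv in ((323,159),(260,218),(386,218)): print(wray(s,uv,.06))"
```

```text
[0.52658769 0.03376598 0.21847811]
[0.52782515 0.09632528 0.06      ]
[0.46371661 0.03769912 0.06      ]
[0.59205287 0.03775967 0.06      ]
```

The pan centre comes out at about (0.528, 0.032), so I'm aligned. I'll lower to just above contact, expected at TCP z≈0.1094.

```bash
python3 -m creep '[{"wx":0,"wy":0,"wz":0,"tx":10,"ty":-1,"tz":1,"claw":50},{"wx":0,"wy":0,"wz":0,"tx":25,"ty":-1,"tz":1,"claw":50},{"wx":0,"wy":0,"wz":0,"tx":42,"ty":-1,"tz":1,"claw":50},{"wx":0,"wy":0,"wz":0,"tx":60,"ty":-1,"tz":1,"claw":50},{"wx":0,"wy":0,"wz":0,"tx":76,"ty":-1,"tz":1,"claw":50},{"wx":0,"wy":0,"wz":0,"tx":88,"ty":-1,"tz":1,"claw":50},{"wx":0,"wy":0,"wz":0,"tx":96,"ty":-1,"tz":1,"claw":50},{"wx":0,"wy":0,"wz":0,"tx":101,"ty":-1,"tz":1,"claw":50},{"wx":0,"wy":0,"wz":0,"tx":104,"ty":-1,"tz":1,"claw":50},{"wx":0,"wy":0,"wz":0,"tx":105,"ty":-1,"tz":1,"claw":50},{"wx":0,"wy":0,"wz":0,"tx":105,"ty":-1,"tz":1,"claw":50}]'
```

```text
time_s: 10.38
ee_pos: [0.5279, 0.0319, 0.1138]
eef_rot: [-0.0, 0.707, 0.0, 0.707]
contact_force: [0.3, 0.8, -0.4]
finger_gap: 0.655
```

```bash
python3 -m creep '[{"wx":0,"wy":0,"wz":0,"tx":1,"ty":0,"tz":0,"claw":50},{"wx":0,"wy":0,"wz":0,"tx":2,"ty":0,"tz":0,"claw":50},{"wx":0,"wy":0,"wz":0,"tx":3,"ty":0,"tz":0,"claw":50},{"wx":0,"wy":0,"wz":0,"tx":3.5,"ty":0,"tz":0,"claw":50},{"wx":0,"wy":0,"wz":0,"tx":4,"ty":0,"tz":0,"claw":50},{"wx":0,"wy":0,"wz":0,"tx":4,"ty":0,"tz":0,"claw":50}]'
```

```text
time_s: 11.12
ee_pos: [0.5276, 0.0319, 0.1095]
eef_rot: [-0.0, 0.707, 0.0, 0.707]
contact_force: [0.5, 0.5, -0.5]
finger_gap: 0.651
```

```bash
python3 -m creep '[{"wx":0,"wy":0,"wz":0,"tx":0.5,"ty":0,"tz":0,"claw":50},{"wx":0,"wy":0,"wz":0,"tx":1,"ty":0,"tz":0,"claw":50},{"wx":0,"wy":0,"wz":0,"tx":1,"ty":0,"tz":0,"claw":50}]'; python3 -c "
from h import *
import cv2
im=optics.read_camera('scene')[160:310,240:420];cv2.imwrite('pics/s5.png',cv2.resize(im,None,fx=4,fy=4,interpolation=2))
print(get_state()['contact_force'])"
```

```text
time_s: 11.5
ee_pos: [0.5278, 0.0319, 0.1094]
eef_rot: [-0.0, 0.707, 0.0, 0.707]
contact_force: [-1.2, -0.3, 4.8]
finger_gap: 0.655
[-1.79918649 -0.37604369  4.93006962]
```

View pics/s5.png

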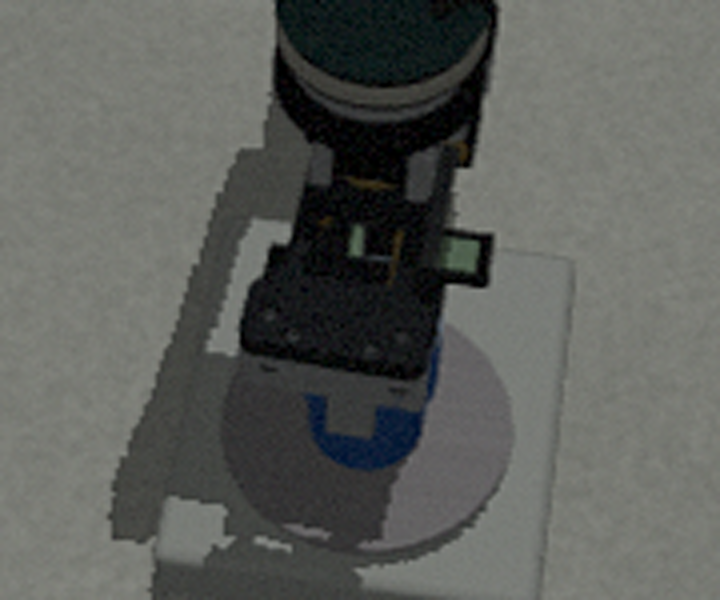

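A contact force of about 5 N appeared at the expected height, so the tub is on the pan. I'll release with the arm still, backing off the commanded press by 0.5 mm.

```bash
python3 -m creep '[{"wx":0,"wy":0,"wz":0,"tx":-0.5,"ty":0,"tz":0,"claw":62},{"wx":0,"wy":0,"wz":0,"tx":-0.5,"ty":0,"tz":0,"claw":66},{"wx":0,"wy":0,"wz":0,"tx":-0.5,"ty":0,"tz":0,"claw":72},{"wx":0,"wy":0,"wz":0,"tx":-0.5,"ty":0,"tz":0,"claw":80},{"wx":0,"wy":0,"wz":0,"tx":-0.5,"ty":0,"tz":0,"claw":94},{"wx":0,"wy":0,"wz":0,"tx":-0.5,"ty":0,"tz":0,"claw":94},{"wx":0,"wy":0,"wz":0,"tx":-0.5,"ty":0,"tz":0,"claw":94},{"wx":0,"wy":0,"wz":0,"tx":-0.5,"ty":0,"tz":0,"claw":94}]'; python3 -c "
from h import *
import cv2
im=optics.read_camera('wrist');cv2.imwrite('pics/w6.png',im)
s=get_state()
print(s['ee_pos'],s['contact_force'])"
```

```text
time_s: 12.55
ee_pos: [0.5276, 0.0319, 0.109]
eef_rot: [-0.0, 0.707, 0.0, 0.707]
contact_force: [-0.2, -1.1, 0.8]
finger_gap: 1.001
[0.52764951 0.03193531 0.10896482] [ 0.05459056 -0.2708825  -0.01886204]
```

View pics/w6.png

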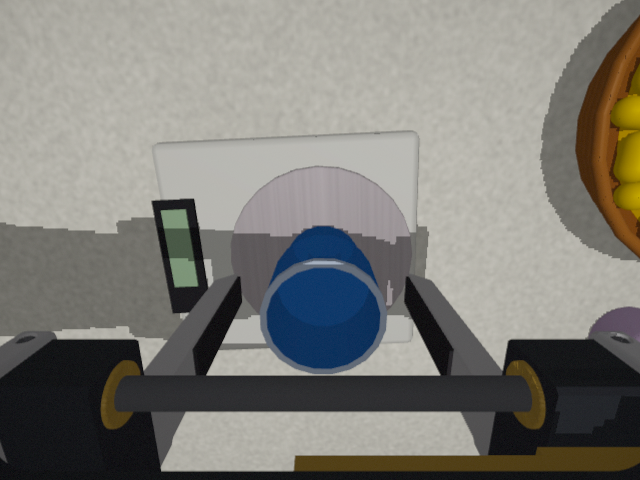

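The fingers are fully open. The tub's rim is centred at (323,316), free of both fingers. I'll raise straight up, then move back toward the base for a clear view.

```bash
python3 -m creep '[{"wx":0,"wy":0,"wz":0,"tx":-10,"ty":0,"tz":0,"claw":94},{"wx":0,"wy":0,"wz":0,"tx":-30,"ty":0,"tz":0,"claw":94},{"wx":0,"wy":0,"wz":0,"tx":-60,"ty":0,"tz":0,"claw":94},{"wx":0,"wy":0,"wz":0,"tx":-90,"ty":0,"tz":0,"claw":94},{"wx":0,"wy":0,"wz":0,"tx":-120,"ty":0,"tz":0,"claw":94},{"wx":0,"wy":0,"wz":0,"tx":-150,"ty":0,"tz":0,"claw":94},{"wx":0,"wy":0,"wz":0,"tx":-155,"ty":0,"tz":-50,"claw":94},{"wx":0,"wy":0,"wz":0,"tx":-155,"ty":0,"tz":-100,"claw":94},{"wx":0,"wy":0,"wz":0,"tx":-155,"ty":0,"tz":-150,"claw":94},{"wx":0,"wy":0,"wz":0,"tx":-155,"ty":0,"tz":-180,"claw":94},{"wx":0,"wy":0,"wz":0,"tx":-155,"ty":0,"tz":-180,"claw":94},{"wx":0,"wy":0,"wz":0,"tx":-155,"ty":0,"tz":-180,"claw":94}]'; python3 -c "
from h import *
import cv2
for n in ('scene','top'): cv2.imwrite('pics/'+n+'7.png',optics.read_camera(n))"
```

```text
time_s: 14.1
ee_pos: [0.3483, 0.0318, 0.2645]
eef_rot: [-0.0, 0.707, 0.0, 0.708]
contact_force: [0.4, 0.7, 0.5]
finger_gap: 1.003
```

View pics/scene7.png

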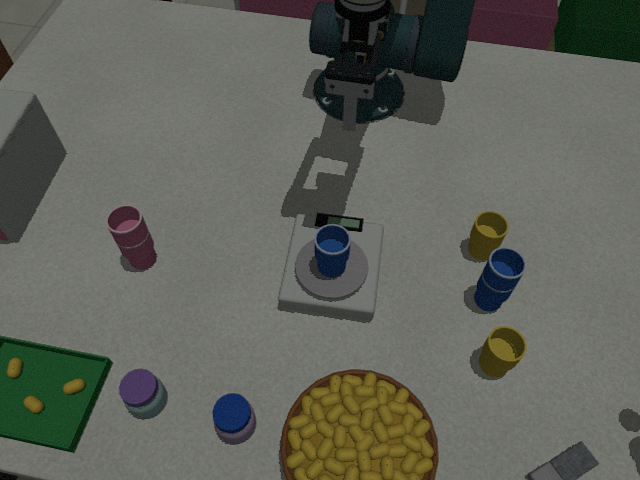

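View pics/top7.png

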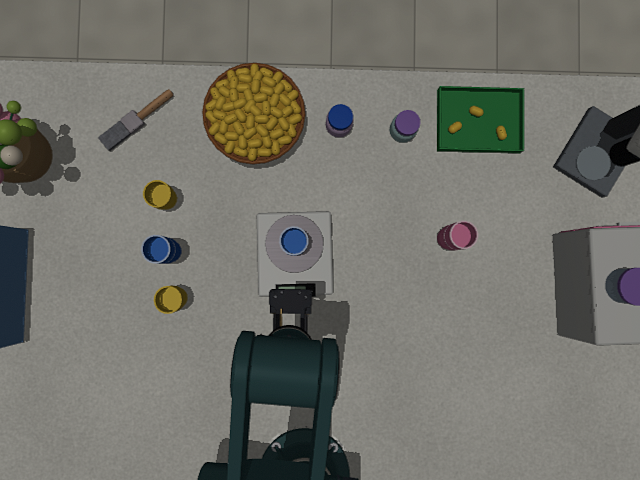

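The blue tub stands upright on the pan, with its rim at top (295,241) and scene (332,240). The two lower blue tubs are still nested at top (157,249), and the pink stack is unchanged. A numeric check comes before handing in.

```bash
python3 - <<'E'
from h import *
np.set_printoptions(precision=4,suppress=True)
for q in [("top",(295,241),.145),("scene",(332,240),.145),("top",(294.2,243.7),.06),("scene",(331.5,267),.06),("top",(157,249.5),.13),("scene",(505.5,263),.13)]: print(q,ray(*q))
from station import order
s=get_state(); print(s["contact_force"],np.abs(s["joint_vel"]).max()); print(order.job_done())
E
```

```text
('top', (295, 241), 0.145) [0.5257 0.0286 0.145 ]
('scene', (332, 240), 0.145) [0.5287 0.033  0.145 ]
('top', (294.2, 243.7), 0.06) [0.5241 0.0312 0.06  ]
('scene', (331.5, 267), 0.06) [0.5289 0.0341 0.06  ]
('top', (157, 249.5), 0.13) [0.5029 0.3157 0.13  ]
('scene', (505.5, 263), 0.13) [0.5064 0.318  0.13  ]
[-0.0013 -0.3213  0.037 ] 0.009587847332955092
the job is handed in; nothing more can be done
None
```

I lifted the top blue tub off the stack by its collar, carried it to the balance, set it on the pan with about 5 N of contact, and opened the fingers. I then raised and withdrew the arm and handed the job in at about 14 s.

- **Tub on the pan:** in the last pictures it stands upright, with its rim centre within about 3 mm of the pan's centre in both cameras (limit 20 mm).
- **Lower blue tubs:** they are still nested and standing, measured at about (0.503–0.506, 0.316–0.318). That is within about 3 mm of the stack's starting position.
- **Pink stack:** it looks unmoved in both pictures, but I only compared it by eye.
- **Robot:** it touches nothing, with a residual force reading of about 0.3 N.
- **Disagreements:** no check failed. The two fixed cameras differ from each other by 3–6 mm, as they did at the start, and the first move call was refused because every row needs all seven keys.

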